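Find the empty bay by its rocking cover and push it open

TASK

One of the four covers on the grey module case has an empty bay under it: press the covers one after another with the fingertips, on their ribbed far halves, until you find the one that rocks, then push its raised near edge over, away from you, so that the cover stands upright. The other covers stay shut; only press and push, pinching and lifting nothing, leave the things round the case where they are, and finish clear of everything.

Things in the scene. Friction and masses are not known exactly. Their poses are not given: they have to be found in the camera images.
- case: Fixed grey case, 116 (x) x 310 (y) x 68 (z) mm. Origin: centre of its underside; x from its near long side (four blank cards) to the far one, y along the row, z up. On top four like flat metal covers, flush with the rim, over bays 104 x 70 mm. A boxed module fills three bays up to the cover; the fourth, which varies, is empty but for an 8 mm liner (56 mm free depth below the rim).
- cover_1 (a joint): Hinge of the cover at case y = -114 mm, rad. 0 = shut; grows as its far (+x) half sinks into the bay and its near edge rises; 1.57 upright, stop at 1.75; no other way. Stiff hinge (0.04 N m friction, no spring): stays where left. Over a full bay it gives under 0.05 when pressed; over the empty one about 2 N down, 25 mm from the hinge line, turns it.
- cover_1_mid (a point): Centre of the cover at case x = 0, y = -114 mm, on its hinge line (along case y, at mid-length, 66 mm above the bench). Flat smooth plate (friction 0.25) 100 (x) x 66 (y) x 4 (z) mm; the axes turn with it, x to its far half, z normal, up when shut. Press on the far half, on the four low ribs 24 to 42 mm from the hinge line. Near edge at x = -50 mm.
- cover_2 (a joint): Hinge of the cover at case y = -38 mm, rad. 0 = shut; grows as its far (+x) half sinks into the bay and its near edge rises; 1.57 upright, stop at 1.75; no other way. Stiff hinge (0.04 N m friction, no spring): stays where left. Over a full bay it gives under 0.05 when pressed; over the empty one about 2 N down, 25 mm from the hinge line, turns it.
- cover_2_mid (a point): Centre of the cover at case x = 0, y = -38 mm, on its hinge line (along case y, at mid-length, 66 mm above the bench). Flat smooth plate (friction 0.25) 100 (x) x 66 (y) x 4 (z) mm; the axes turn with it, x to its far half, z normal, up when shut. Press on the far half, on the four low ribs 24 to 42 mm from the hinge line. Near edge at x = -50 mm.
- cover_3 (a joint): Hinge of the cover at case y = 38 mm, rad. 0 = shut; grows as its far (+x) half sinks into the bay and its near edge rises; 1.57 upright, stop at 1.75; no other way. Stiff hinge (0.04 N m friction, no spring): stays where left. Over a full bay it gives under 0.05 when pressed; over the empty one about 2 N down, 25 mm from the hinge line, turns it.
- cover_3_mid (a point): Centre of the cover at case x = 0, y = 38 mm, on its hinge line (along case y, at mid-length, 66 mm above the bench). Flat smooth plate (friction 0.25) 100 (x) x 66 (y) x 4 (z) mm; the axes turn with it, x to its far half, z normal, up when shut. Press on the far half, on the four low ribs 24 to 42 mm from the hinge line. Near edge at x = -50 mm.
- cover_4 (a joint): Hinge of the cover at case y = 114 mm, rad. 0 = shut; grows as its far (+x) half sinks into the bay and its near edge rises; 1.57 upright, stop at 1.75; no other way. Stiff hinge (0.04 N m friction, no spring): stays where left. Over a full bay it gives under 0.05 when pressed; over the empty one about 2 N down, 25 mm from the hinge line, turns it.
- cover_4_mid (a point): Centre of the cover at case x = 0, y = 114 mm, on its hinge line (along case y, at mid-length, 66 mm above the bench). Flat smooth plate (friction 0.25) 100 (x) x 66 (y) x 4 (z) mm; the axes turn with it, x to its far half, z normal, up when shut. Press on the far half, on the four low ribs 24 to 42 mm from the hinge line. Near edge at x = -50 mm.
- ssd: Bystander: flat black drive 70 x 100 x 8 mm, lying in front of the case; loose. Origin: centre of its underside.
- driver: Bystander: small blue screwdriver 142 x 12 x 12 mm, lying in front of the case; loose. Origin: centre of its underside.
- flux_tub: Bystander: round tub 47 mm wide, 29 mm tall, beside the case's +y end; loose. Origin: centre of its underside.
- bottle: Bystander: white bottle 65 mm wide, 124 mm tall, beside the case's -y end; loose. Origin: centre of its underside.

How it is judged:
On the way, in this order (a step that is already met when the one before it is completed fails the run):
1. a cover rocks: pressed down at its far half so that its near edge rises (over 0.15 rad) (value of joint any of cover_1, cover_2, cover_3, cover_4 above 0.15 rad), for 0.1 s.
2. that cover is pushed upright (over 1.2 rad) (value of joint any of cover_1, cover_2, cover_3, cover_4 above 1.2 rad), for 0.2 s.
At the end, for the whole second after the job is handed in: The cover over the empty bay stands upright (its hinge above 1.2 rad) and at rest; the three others are shut (below 0.1 rad) (((value of joint cover_1 above 1.2 rad and velocity of joint cover_1 between -0.05 and 0.05 rad/s and value of joint each of cover_2, cover_3, cover_4 below 0.1 rad) or (value of joint cover_2 above 1.2 rad and velocity of joint cover_2 between -0.05 and 0.05 rad/s and value of joint each of cover_1, cover_3, cover_4 below 0.1 rad) or (value of joint cover_3 above 1.2 rad and velocity of joint cover_3 between -0.05 and 0.05 rad/s and value of joint each of cover_1, cover_2, cover_4 below 0.1 rad) or (value of joint cover_4 above 1.2 rad and velocity of joint cover_4 between -0.05 and 0.05 rad/s and value of joint each of cover_1, cover_2, cover_3 below 0.1 rad))); the robot touches nothing.
It fails at once if the drive, screwdriver, tub or bottle is lifted, tipped or shifted by more than 20 mm (distance of any of ssd, driver, flux_tub, bottle from where it was at the start of the episode above 0.02 m).
It fails at once if a cover is taken between the fingers instead of pushed ((x of the grasp point in the frame of cover_1_mid between -0.055 and 0.055 m and y of the grasp point in the frame of cover_1_mid between -0.035 and 0.035 m and z of the grasp point in the frame of cover_1_mid between -0.005 and 0.005 m and contact force between the fingers and cover_1 above 0.5 N) or (x of the grasp point in the frame of cover_2_mid between -0.055 and 0.055 m and y of the grasp point in the frame of cover_2_mid between -0.035 and 0.035 m and z of the grasp point in the frame of cover_2_mid between -0.005 and 0.005 m and contact force between the fingers and cover_2 above 0.5 N) or (x of the grasp point in the frame of cover_3_mid between -0.055 and 0.055 m and y of the grasp point in the frame of cover_3_mid between -0.035 and 0.035 m and z of the grasp point in the frame of cover_3_mid between -0.005 and 0.005 m and contact force between the fingers and cover_3 above 0.5 N) or (x of the grasp point in the frame of cover_4_mid between -0.055 and 0.055 m and y of the grasp point in the frame of cover_4_mid between -0.035 and 0.035 m and z of the grasp point in the frame of cover_4_mid between -0.005 and 0.005 m and contact force between the fingers and cover_4 above 0.5 N)).
It also fails if it takes over 51 s, if anything falls off the work surface, if the arm or the gripper's body presses on something with over 40 N, if the wrist force passes 120 N, or if a joint passes its speed limit or range.

ROBOT

A 6-joint arm with a two-finger parallel gripper is mounted at the origin on a cart in front of the work surface, level with it; the furniture and walls round the work are solid. World frame = base frame: x ahead of the robot, y to its left, z up, the work surface at z = 0. Lengths are in m, angles in rad, forces in N, time in s.
With the tool pointing down it reaches from about 0.425 to 1.125 m from the base axis. Payload 14.9 kg.
Tool frame: the origin (TCP) lies at the very end of the fingers, on their centre line; the grasp point (between the pads) lies 19 mm behind it; z points along the fingers, x is the direction in which the jaws open and shut, and the axes are right-handed (so a half turn about z gives the same grasp; the last joint's range is limited). The gripper opens to 91 mm and grips with 3 to 60 N. Pads are 32 mm wide; open, the fingers measure 118 mm over their backs; the gripper's body (76 mm by 178 mm) begins 60 mm behind the grasp point.
Start: joints at [1.118, 0.379, 1.734, -0, 1.028, -0.033], TCP at [0.285, 0.639, 0.214] pointing down, gripper open.
Joint ranges: [-2.77, 2.77], [-0.74, 2.19], [0, 2.66], [-1.06, 4.2], [0.31, 2.87], [-3.08, 3.08]. Speed limits (rad/s): [1.89, 1.89, 2.39, 3.14, 3.14, 3.14].

INTERFACE

Orientations are given as a unit quaternion [x, y, z, w].
In Python, from station import bot gives the robot as it stands.
- The arm moves only by the tool play_rows, never from a script. Its argument "commands" is text: rows parted by semicolons, each of 7 numbers parted by spaces: the closure, from 0 (fully open) to 1 (shut), then the shift along the tool's x, y, z in mm, then the turn, a rotation vector about the tool's x, y, z in degrees. A call has exactly 10 rows; each row is the pose to reach, as a shift and turn from the pose commanded when the call began, along the tool's axes at that moment; what a row does not reach only later rows make up. A row lasts 1/8 s, in which the tool goes at most 62.5 mm and 10.7 degrees, less where a joint would pass 70% of its speed; a pose out of reach is approached as far as the arm can. A call with a gripper value outside its range is refused whole. The fingers move at their own pace and stop on an object; the grip force is fixed at half the most. Time passes only in rows, so rows that repeat a pose let the fingers close, or fill a call up. It gives the time, the measured TCP pose, the force and the opening at its end, in the units of the state.
- bot.observe(): the state, without advancing time (a new reading comes with each control period).
- bot.get_image(name): name is "side" or "top"; returns a dict with "pixels" (400x640x3 uint8, red, green, blue), "range_z" (400x640 float32, m along the optical axis (not along the pixel's ray), 0 where there is no reading), "fov_y" (degrees; the focal length in pixels is half the picture's height over the tangent of half this angle, whatever the lens; pixels are square), "cx", "cy" (the principal point, pixels), "dist" ([k1, k2, p1, p2, k3] as OpenCV has them; the pictures are not rectified), "cam_to_world" (4x4, takes a point from camera to world coordinates). Camera axes: x right, y up, looking along -z (the intrinsics and any distortion apply to the point x, -y, -z); pixel columns grow to the right and rows downward; lengths in m; the calibration is good to about 2 mm. A picture is of the moment at which its call begins.
- bot.close_job(): hands the job in, once; it reports no verdict.
The state is a dict: "clock": time; "q": joint angles; "dq": joint speeds; "joint_torque": joint torques, N m; "tool_pos": TCP position; "tcp_rot": TCP orientation; "force": force on the tool from outside, world axes, zero at the start; "moment": the same for the moment, N m; "gripper_width": finger opening in m.
Only numpy, scipy, OpenCV 4.12 (cv2) and the standard library are available. Lean on these libraries where they do the work, as an engineer would, in place of code of your own. Each camera call takes 0.05 s, during which the arm holds its last target. There are 200 camera calls.

## Working session

There is one attempt and no reset: what is moved stays moved. The work goes in short steps, Python scripts to look and compute and a tool call to move; the robot and the scene stay as the last step left them, time stands still between calls to the robot, and variables do not carry over. Pictures are saved under pics/ and viewed, about 8 in all and at most 12, crops included, and the job is handed in when it is done.

Besides the shell and the picture viewer there is one more tool, called after ">>>" by a JSON object that holds its "fn" and its "kwargs", one argument or row to a line. play_rows: Moves the arm, as the interface text tells. Its arguments: {"type":"object","properties":{"commands":{"type":"string"}},"required":["commands"]}

```bash
mkdir -p pics
cat > h.py <<'E'
import numpy as np, cv2
from station import bot
def cloud(im):
    d=im["range_z"]; h,w=d.shape; f=h/2/np.tan(np.radians(im["fov_y"])/2)
    K=np.array([[f,0,im["cx"]],[0,f,im["cy"]],[0,0,1.]])
    v,u=np.mgrid[:h,:w]
    n=cv2.undistortPoints(np.stack([u,v],-1).reshape(-1,1,2).astype(np.float64),K,np.array(im["dist"],float)).reshape(h,w,2)
    p=np.stack([n[...,0]*d,-n[...,1]*d,-d,np.ones_like(d)],-1)
    P=(p@np.array(im["cam_to_world"]).T)[...,:3]; P[d==0]=np.nan
    return P
def save(im,name,crop=None):
    a=im["pixels"][...,::-1]
    if crop: a=cv2.resize(a[crop[1]:crop[3],crop[0]:crop[2]],None,fx=2,fy=2)
    cv2.imwrite("pics/"+name,a)
E
python3 - <<'E'
from h import *
for n in("top","side"):
    im=bot.get_image(n);save(im,n+"0.png");P=cloud(im);np.save(n+"0.npy",P)
    m=(abs(P[...,2]-.068)<.006)&(P[...,0]>.3)
    q=P[m][:,:2].astype(np.float32);print(n,m.sum(),cv2.minAreaRect(q),np.percentile(P[m],[1,50,99],axis=0).round(4), np.array(im["cam_to_world"])[:3,3])
s=bot.observe();print(s)
E
```

```text
top 8650 ((0.6095991730690002, 0.23795878887176514), (0.9755071401596069, 0.18415018916130066), 76.5384521484375) [[ 0.4896 -0.1771  0.0641]
 [ 0.5503 -0.0118  0.0682]
 [ 0.768   0.6854  0.0737]] [0.47301808 0.01672881 0.92429413]
side 6315 ((0.6545845866203308, 0.621597409248352), (0.4932248592376709, 2.116380453109741), 4.457536697387695) [[ 0.4703 -0.4143  0.0623]
 [ 0.5627 -0.0725  0.0696]
 [ 0.9417  1.6604  0.0736]] [ 0.2889524  -0.70765437  0.49077838]
{'clock': 0.1, 'q': array([ 1.11771215e+00,  3.79320360e-01,  1.73466224e+00, -3.10839256e-06,
        1.02851929e+00, -3.32872276e-02]), 'dq': array([-1.11632853e-03,  5.65196712e-04, -2.17081331e-03, -4.57927430e-05,
       -1.06419036e-03, -3.28590801e-04]), 'joint_torque': array([ 1.01059188e-03, -7.65045476e+01, -4.35293734e+01,  6.52180589e-02,
        3.97770898e-02,  2.18857303e-05]), 'tool_pos': array([0.28515966, 0.63893252, 0.21340865]), 'tcp_rot': array([ 8.38919927e-01,  5.44254674e-01, -3.88724434e-04,  2.35737268e-04]), 'force': array([-0.67783249, -0.53060324,  0.24798546]), 'moment': array([ 0.06272027, -0.01428053,  0.02104116]), 'gripper_width': 0.09162656929973019}
```

View pics/top0.png

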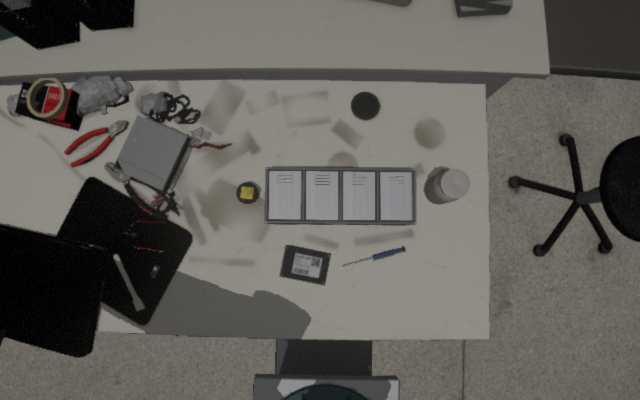

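View pics/side0.png

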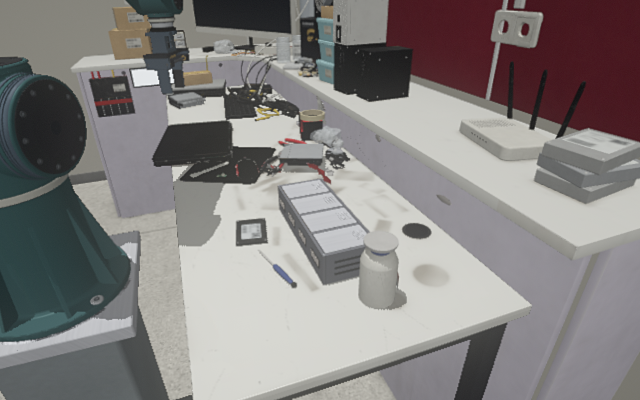

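Top view: the case spans columns 265–417 and rows 167–223, with the ribbed (far) halves uppermost. The bottle is at (450,185), the tub at (247,192), the drive at (305,265) and the driver at (375,257). In the image, up is +x and left is +y. The side view agrees. Next I fit the case pose.

Run:
```python
from h import *
P=np.load("top0.npy"); m=(P[...,2]>.055)&(P[...,2]<.08); 
k=np.zeros_like(m);k[155:235,258:422]=1;m&=k
n,l,st,c=cv2.connectedComponentsWithStats(m.astype(np.uint8));i=1+st[1:,4].argmax();m=l==i
q=P[m]; r=cv2.minAreaRect(q[:,:2].astype(np.float32));print(st[i],r,np.median(q[:,2]))
(cx,cy),(a,b),t=r
S=np.load("side0.npy");m=(S[...,2]>.058)&(S[...,2]<.076)&(abs(S[...,0]-cx)<.09)&(abs(S[...,1]-cy)<.17)
print("side",cv2.minAreaRect(S[m][:,:2].astype(np.float32)),np.median(S[m][:,2]))
yaw=np.radians(t if a<b else t-90); print("yaw",np.degrees(yaw))
R=np.array([[np.cos(yaw),-np.sin(yaw)],[np.sin(yaw),np.cos(yaw)]])
s=bot.observe();from scipy.spatial.transform import Rotation as Ro
Rt=Ro.from_quat(s["tcp_rot"]).as_matrix();print(Rt.round(3))
for y in(-.114,-.038,.038,.114):
    w=np.array([cx,cy])+R@[.032,y];d=np.r_[w,.12]-s["tool_pos"];print(y,w.round(4),"tool mm",(Rt.T@d*1e3).round(1))
```

```text
[ 264  167  153   58 8154] ((0.546684980392456, -0.023403450846672058), (0.11629830300807953, 0.31189608573913574), 0.2595614492893219) 0.06808596017049728
side ((0.5448043942451477, -0.023285001516342163), (0.11717788130044937, 0.31334009766578674), 0.31046873331069946) 0.06969746673407123
yaw 0.2595614492893219
[[ 0.408  0.913 -0.   ]
 [ 0.913 -0.408 -0.001]
 [-0.001 -0.    -1.   ]]
-0.114 [ 0.5792 -0.1373] tool mm [-588.9  584.9   93.9]
-0.038 [ 0.5789 -0.0613] tool mm [-519.6  553.6   93.9]
0.038 [0.5785 0.0147] tool mm [-450.3  522.3   93.8]
0.114 [0.5782 0.0907] tool mm [-381.1  491.    93.7]
```

>>> {"fn": "play_rows", "kwargs": {
  "commands": "1 -40 50 10 0 0 6; 1 -80 100 20 0 0 13; 1 -127 163 30 0 0 22; 1 -174 223 30 0 0 30; 1 -220 283 30 0 0 38; 1 -266 343 30 0 0 46; 1 -310 400 30 0 0 54; 1 -350 450 30 0 0 60; 1 -381 491 30 0 0 65.7; 1 -381 491 30 0 0 65.7"
}}

```text
clock: 1.35
tool_pos: [0.579, 0.0891, 0.1839]
tcp_rot: [1.0, 0.001, -0.0, -0.0]
force: [0.7, 1.3, -0.7]
gripper_width: 0.0003
```

Run:
```python
from h import *
s=bot.observe();print(s["clock"],s["tool_pos"],s["tcp_rot"],s["force"],s["gripper_width"],s["q"])
```

```text
1.35 [0.57898546 0.08914155 0.18389984] [ 9.99999153e-01  1.30163707e-03 -2.49416101e-05 -3.76704819e-06] [ 0.67847149  1.28338213 -0.74740766] 0.0003232660965686469 [1.12971503e-01 2.40776293e-01 1.98423976e+00 1.64400582e-05
 9.16625334e-01 1.10358224e-01]
```

>>> {"fn": "play_rows", "kwargs": {
  "commands": "1 0 0 40 0 0 0; 1 0 0 80 0 0 0; 1 0 0 105 0 0 0; 1 0 0 112 0 0 0; 1 0 0 114 0 0 0; 1 0 0 115 0 0 0; 1 0 0 116 0 0 0; 1 0 0 117 0 0 0; 1 0 0 118 0 0 0; 1 0 0 118 0 0 0"
}}

```text
clock: 2.6
tool_pos: [0.5789, 0.0913, 0.0678]
tcp_rot: [1.0, 0.002, 0.0, -0.0]
force: [-9.6, -1.2, 28.8]
gripper_width: 0.0003
```

Cover 4 took 28.8 N with no give, so its bay is full. Next is cover 3.

>>> {"fn": "play_rows", "kwargs": {
  "commands": "1 0 0 -15 0 0 0; 1 0 30 -20 0 0 0; 1 0 60 -20 0 0 0; 1 0 76 -20 0 0 0; 1 0 76 -10 0 0 0; 1 0 76 -4 0 0 0; 1 0 76 -2 0 0 0; 1 0 76 -1 0 0 0; 1 0 76 0 0 0 0; 1 0 76 0 0 0 0"
}}

```text
clock: 3.85
tool_pos: [0.5784, 0.0159, 0.0677]
tcp_rot: [1.0, 0.003, -0.001, 0.0]
force: [-19.3, -0.9, 44.4]
gripper_width: 0.0004
```

Cover 3 took 44 N, so its bay is full too. Next is cover 2, pressed slightly less deep at first.

>>> {"fn": "play_rows", "kwargs": {
  "commands": "1 0 0 -15 0 0 0; 1 0 30 -20 0 0 0; 1 0 60 -20 0 0 0; 1 0 76 -20 0 0 0; 1 0 76 -10 0 0 0; 1 0 76 -4 0 0 0; 1 0 76 -2 0 0 0; 1 0 76 -1 0 0 0; 1 0 76 0 0 0 0; 1 0 76 0 0 0 0"
}}

```text
clock: 5.1
tool_pos: [0.5787, -0.0599, 0.0677]
tcp_rot: [1.0, 0.003, -0.001, -0.0]
force: [-19.4, 2.1, 45.3]
gripper_width: 0.0006
```

Cover 2 is full as well (45 N). Next is cover 1.

>>> {"fn": "play_rows", "kwargs": {
  "commands": "1 0 0 -15 0 0 0; 1 0 30 -20 0 0 0; 1 0 60 -20 0 0 0; 1 0 76 -20 0 0 0; 1 0 76 -10 0 0 0; 1 0 76 -4 0 0 0; 1 0 76 -2 0 0 0; 1 0 76 -1 0 0 0; 1 0 76 0 0 0 0; 1 0 76 0 0 0 0"
}}

```text
clock: 6.35
tool_pos: [0.5795, -0.1367, 0.066]
tcp_rot: [1.0, 0.002, 0.0, 0.0]
force: [-0.6, 0.4, 0.7]
gripper_width: 0.0002
```

Cover 1 gives way: z is 0.066 with under 1 N. I press it deeper.

>>> {"fn": "play_rows", "kwargs": {
  "commands": "1 0 0 2 0 0 0; 1 0 0 4 0 0 0; 1 0 0 6 0 0 0; 1 0 0 8 0 0 0; 1 0 0 10 0 0 0; 1 0 0 12 0 0 0; 1 0 0 14 0 0 0; 1 0 0 14 0 0 0; 1 0 0 14 0 0 0; 1 0 0 14 0 0 0"
}}

```text
clock: 7.6
tool_pos: [0.5793, -0.1368, 0.0519]
tcp_rot: [1.0, 0.002, -0.0, -0.0]
force: [-0.4, 0.2, 0.9]
gripper_width: 0.0005
```

Run:
```python
from h import *
print(bot.observe()["force"])
for n,c in(("top",(340,120,500,270)),("side",(250,160,430,320))):
    im=bot.get_image(n);save(im,n+"1.png",c);P=cloud(im)
    m=(abs(P[...,1]+.1375)<.028)&(P[...,0]>.48)&(P[...,0]<.56)&(P[...,2]>.06)&(P[...,2]<.125)
    q=P[m];print(n,len(q));
    for a in np.arange(.48,.56,.008):
        k=(q[:,0]>=a)&(q[:,0]<a+.008); print(round(a,3),k.sum(),np.percentile(q[k,2],[10,50,90]).round(3) if k.any() else '')
a=cv2.imread("pics/top1.png");b=cv2.imread("pics/side1.png");h=max(a.shape[0],b.shape[0])
cv2.imwrite("pics/both1.png",np.hstack([cv2.copyMakeBorder(i,0,h-i.shape[0],0,0,0) for i in(a,b)]))
```

```text
[-0.39175031  0.21239028  0.85760129]
top 0
0.48 0 
0.488 0 
0.496 0 
0.504 0 
0.512 0 
0.52 0 
0.528 0 
0.536 0 
0.544 0 
0.552 0 
0.56 0 
side 417
0.48 33 [0.061 0.065 0.069]
0.488 56 [0.067 0.069 0.07 ]
0.496 22 [0.093 0.094 0.095]
0.504 51 [0.092 0.094 0.096]
0.512 43 [0.087 0.089 0.091]
0.52 46 [0.082 0.084 0.086]
0.528 42 [0.077 0.079 0.081]
0.536 45 [0.071 0.074 0.076]
0.544 41 [0.067 0.068 0.071]
0.552 38 [0.062 0.064 0.065]
0.56 0
```

View pics/both1.png

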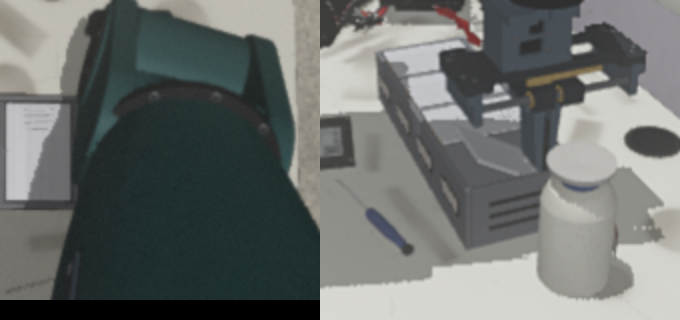

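The side view shows cover 1's near edge raised: the depth profile puts it near x 0.50, z 0.093, a tilt of about 0.56 rad. The other covers are flat. Next I lift, go round to the near side and drop to just above the rim.

>>> {"fn": "play_rows", "kwargs": {
  "commands": "1 0 0 -20 0 0 0; 1 0 0 -60 0 0 0; 1 0 0 -98 0 0 0; 1 -40 0 -98 0 0 0; 1 -85 0 -98 0 0 0; 1 -117 0 -98 0 0 0; 1 -117 0 -90 0 0 0; 1 -117 0 -60 0 0 0; 1 -117 0 -26 0 0 0; 1 -117 0 -25 0 0 0"
}}

```text
clock: 8.95
tool_pos: [0.462, -0.137, 0.0758]
tcp_rot: [1.0, 0.002, -0.001, -0.001]
force: [0.5, 0.1, 1.6]
gripper_width: 0.0004
```

>>> {"fn": "play_rows", "kwargs": {
  "commands": "1 6 0 0 0 0 0; 1 12 0 0 0 0 0; 1 18 0 0 0 0 0; 1 24 0 0 0 0 0; 1 30 0 0 0 0 0; 1 36 0 0 0 0 0; 1 42 0 0 0 0 0; 1 48 0 0 0 0 0; 1 54 0 0 0 0 0; 1 54 0 0 0 0 0"
}}

```text
clock: 10.2
tool_pos: [0.5171, -0.1371, 0.077]
tcp_rot: [1.0, 0.002, 0.0, 0.0]
force: [0.2, 1.0, 0.2]
gripper_width: 0.0007
```

```bash
cat > look.py <<'E'
from h import *
import sys
im=bot.get_image("side");save(im,sys.argv[1],(230,150,430,310));P=cloud(im)
m=(abs(P[...,1]+.1375)<.03)&(P[...,0]>.5)&(P[...,0]<.6)&(P[...,2]>.07)&(P[...,2]<.125)
q=P[m]
for a in np.arange(.07,.125,.006):
    k=(q[:,2]>=a)&(q[:,2]<a+.006); print(round(a,3),k.sum(),np.percentile(q[k,0],[5,50,95]).round(3) if k.any() else '')
print(bot.observe()["force"])
E
python3 look.py side2.png
```

```text
0.07 14 [0.541 0.542 0.597]
0.076 25 [0.511 0.539 0.541]
0.082 44 [0.507 0.518 0.539]
0.088 50 [0.506 0.514 0.537]
0.094 50 [0.506 0.515 0.535]
0.1 55 [0.505 0.516 0.533]
0.106 53 [0.505 0.512 0.531]
0.112 63 [0.504 0.516 0.532]
0.118 53 [0.504 0.512 0.527]
0.124 6 [0.506 0.515 0.523]
[ 0.21374983  0.52597104 -0.24646652]
```

View pics/side2.png

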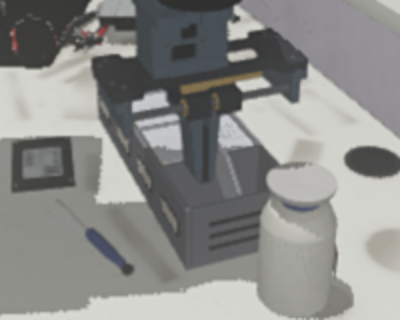

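The cover stands at about 1.3 rad ahead of the fingers (side2, around pixel 225,165). I push it 8 mm further, then back away and rise clear.

>>> {"fn": "play_rows", "kwargs": {
  "commands": "1 2 0 0 0 0 0; 1 4 0 0 0 0 0; 1 6 0 0 0 0 0; 1 8 0 0 0 0 0; 1 8 0 0 0 0 0; 1 8 0 0 0 0 0; 1 4 0 0 0 0 0; 1 -10 0 0 0 0 0; 1 -45 0 0 0 0 0; 1 -70 0 0 0 0 0"
}}

```text
clock: 11.5
tool_pos: [0.444, -0.137, 0.0767]
tcp_rot: [1.0, 0.002, -0.0, -0.0]
force: [1.0, -0.7, -0.9]
gripper_width: 0.0004
```

>>> {"fn": "play_rows", "kwargs": {
  "commands": "1 0 0 -20 0 0 0; 1 0 0 -60 0 0 0; 1 0 0 -110 0 0 0; 1 0 -50 -150 0 0 0; 1 0 -110 -170 0 0 0; 1 0 -170 -170 0 0 0; 1 0 -230 -170 0 0 0; 1 0 -290 -170 0 0 0; 1 0 -350 -170 0 0 0; 1 0 -350 -170 0 0 0"
}}

```text
clock: 12.75
tool_pos: [0.4438, 0.2152, 0.2466]
tcp_rot: [1.0, 0.004, -0.0, -0.0]
force: [-0.2, -1.1, 0.1]
gripper_width: 0.0006
```

```bash
python3 look.py side3.png
python3 - <<'E'
from h import *
im=bot.get_image("top");save(im,"top3.png");P=cloud(im);P0=np.load("top0.npy")
D=P[...,2]-P0[...,2];k=np.zeros(D.shape,bool);k[150:290,340:490]=1
print("median z covers 2-4:",[np.nanmedian(P[175:215,c-8:c+8,2]).round(4) for c in(282,320,359)],"before",[np.nanmedian(P0[175:215,c-8:c+8,2]).round(4) for c in(282,320,359)])
E
```

```text
0.07 29 [0.542 0.543 0.599]
0.076 24 [0.541 0.542 0.543]
0.082 27 [0.54  0.541 0.542]
0.088 26 [0.539 0.54  0.541]
0.094 25 [0.539 0.539 0.54 ]
0.1 29 [0.538 0.538 0.539]
0.106 29 [0.537 0.537 0.538]
0.112 53 [0.536 0.537 0.54 ]
0.118 3 [0.535 0.536 0.538]
0.124 0 
[ 0.52173475 -0.4626807  -0.13487521]
median z covers 2-4: [np.float64(0.0682), np.float64(0.0682), np.float64(0.0683)] before [np.float64(0.0681), np.float64(0.0682), np.float64(0.0683)]
```

View pics/side3.png

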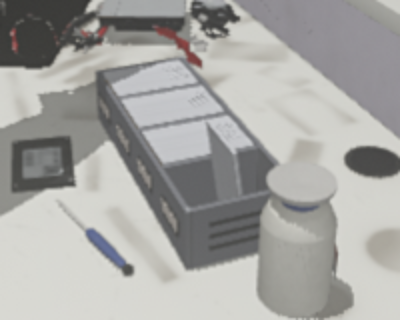

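View pics/top3.png

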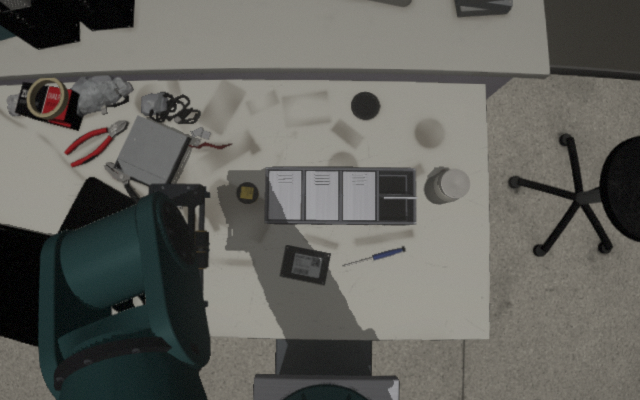

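Cover 1 stands upright at about 1.4 rad (side3 at 225,160; top view at 398,197). The other three covers are flat, the bystanders haven't moved, and the arm is clear. I'm handing in.

```bash
python3 -c "
from station import bot
print(bot.observe()['dq'].round(4)); print(bot.close_job())"
```

```text
[-0.035  -0.0085  0.0057 -0.      0.0003 -0.0029]
the job is handed in; nothing more can be done
None
```

Cover 1, at the -y end, was the one over the empty bay, and it now stands upright. The job is handed in with the clock near 13 s.

- **Finding it:** I pressed covers 4, 3 and 2 on their ribs. They held firm at about 29, 44 and 45 N. Cover 1 gave way under about 1 N.
- **Pushing it over:** I pressed cover 1 to about 0.56 rad, then pushed its near edge over with the closed fingers. I then backed off and lifted the arm clear.

**Last checks:**
- **Cover 1:** the depth image puts it at about 1.4 rad.
- **Covers 2–4:** their heights are unchanged, within 0.1 mm.
- **Bystanders:** the drive, screwdriver, tub and bottle are where they were, judged by eye from the pictures.
- **Arm:** it is clear, with force readings at noise level. Joint 1 was still settling slightly (0.035 rad/s) at hand-in.

No check failed or disagreed.

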